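# Unlock and throw the case latch

## Robot

A 6-joint arm with a two-finger parallel gripper is mounted at the origin on the work surface. World frame = base frame: x ahead of the robot, y to its left, z up, the work surface at z = 0. Lengths are in m, angles in degrees, forces in N, time in s.
With the tool pointing down it reaches from about 0.375 to 0.9 m from the base axis. Payload 3.1 kg.
Tool frame: the origin (TCP) lies at the centre of the arm's flange, where the gripper is bolted on; the fingertips stand 182 mm ahead of it and the grasp point (between the pads) lies bot.grip_point_offset ahead of it (bot.grip_point_offset is the distance from the TCP to the grasp point, in m); x points along the fingers, z is the direction in which the jaws open and shut, and the axes are right-handed (so a half turn about x gives the same grasp; the last joint's range is limited). The gripper opens to 87 mm and grips with 3 to 60 N. Pads are 19 mm wide; open, the fingers measure 117 mm over their backs; the gripper's body (75 mm by 190 mm) begins 51 mm behind the grasp point.
Start: joints at [67.065, 30.224, 82.088, -0, 67.689, -10.227], TCP at [0.137, 0.61, 0.405] pointing down, gripper open.
Joint ranges: [-176.69, 176.69], [-43.24, 126.21], [12.49, 139.97], [-82, 262], [0, 151.66], [-163.58, 163.58]. Speed limits (degrees/s): [159.86, 159.86, 180, 180, 180, 180].

## Interface

Orientations are given as a 3x3 rotation matrix whose columns are the frame's x, y, z axes.
In Python, from rig import bot gives the robot as it stands.
- The arm moves only by the tool step_arm, never from a script. Its argument "motion" is a list that holds one entry, the list of rows, each a list of 7 numbers: the turn, a rotation vector about the world's x, y, z in degrees, then the shift along the world's x, y, z in mm, then the finger opening in mm, from 0 to 87. A call has 1 to 12 rows; each row is the pose to reach, as a shift and turn from the pose commanded when the call began; what a row does not reach only later rows make up. A row lasts 1/12 s, in which the tool goes at most 41.7 mm and 7.16 degrees, less where a joint would pass 70% of its speed; a pose out of reach is approached as far as the arm can. A call with a gripper value outside its range is refused whole. The fingers move at their own pace and stop on an object; the grip force is fixed at half the most. Time passes only in rows, so rows that repeat a pose let the fingers close. It gives the time, the measured TCP pose, the force and the opening at its end, in the units of the state.
- bot.read_state(): the state, without advancing time (a new reading comes with each control period).
- bot.capture(name): name is "scene" or "top" or "wrist"; returns a dict with "frame" (420x560x3 uint8, red, green, blue), "range_z" (420x560 float32, m along the optical axis (not along the pixel's ray), 0 where there is no reading), "fx", "fy", "cx", "cy" (pixels), "cam_to_world" (4x4, takes a point from camera to world coordinates). Camera axes: x right, y down, z forward; pixel columns grow to the right and rows downward; lengths in m; the calibration is good to about 2 mm. A picture is of the moment at which its call begins.
- bot.hand_in(): hands the job in, once; it reports no verdict.
The state is a dict: "time_s": time; "joint_positions": joint angles; "qvel": joint speeds; "tau": joint torques, N m; "position": TCP position; "tcp_rot": TCP orientation; "force": force on the tool from outside, world axes, zero at the start; "moment": the same for the moment, N m; "opening": opening from 0.0 (shut) to 1.0 (fully open).
Only numpy, scipy, OpenCV 4.12 (cv2) and the standard library are available. Lean on these libraries where they do the work, as an engineer would, in place of code of your own. Each camera call takes 0.05 s, during which the arm holds its last target.

## Task

Unlatch the green storage case: slide the safety tab on its front sideways all the way out, off the latch, and leave it there, then swing the U-shaped latch handle up until it stands upright, which lifts the lid ajar. Do not force the latch against the tab, and leave the other things on the shelf where they are.

Things in the scene. Friction and masses are not known exactly. Their poses are not given: they have to be found in the camera images.
- case: green steel storage case, fixed in place: 150 mm deep (its x), 300 mm wide (y), lid top 107 mm high when shut. Origin: centre of its underside. Its front, with latch and tab, faces its own -x, roughly towards the robot; +y is the left seen from the robot. A ledge on the front (114 mm high, 44 mm out from the face, from y = 57 to 152 mm) carries the safety tab..
- tab (a joint): safety tab: a steel bolt that slides along the case's y. 0 = fully in, its inner end over the latch's left arm, blocking it; grows as it slides outwards (case +y) to an end stop at 0.035 m. The latch is free from about 0.020. About 2.5 N of friction, no spring: it stays where it is left.
- tab_fin (a point): centre of the tab's upright fin (moves with the tab), a plate 30 mm along case x, 8 mm thick along case y and 42 mm high (128 to 170 mm above the shelf). It stands on the flat bolt, whose top is 128 mm above the shelf and which reaches 68 mm inwards (-y) and 24 mm outwards of the fin. Axes as the case's.
- latch (a joint): lever latch on the case front: a U-shaped steel handle 92 mm wide, 90 mm long, hinged along case y. 0 = locked: it points out of the front, 50 degrees above level. Grows as the free end swings up and back towards the case; 0.70 = upright, end stop 0.87 rad. Friction 0.14 N m (about 3 N pushed level at the bar): it stays where it is left. Rising, it pries the lid ajar.
- latch_bar (a point): middle of the latch's free end, a round cross-bar 13 mm thick and 92 mm long along case y (moves with the latch; 90 mm from the hinge line; 154 mm above the shelf when down, 175 mm when upright). 10 mm thick arms join its ends to the hinge; the space below and in front of the bar is free.
- latch_hinge (a point): middle of the latch's hinge line (along case y), on the case's front, 85 mm above the shelf, 87 mm in front of the case's origin. Axes as the case's.
- bowl: bystander: white ceramic bowl of pushpins, 100 mm across, 45 mm high; origin at the centre of its underside
- stapler: bystander: blue stapler, 150 x 36 x 60 mm high; origin at the centre of its underside
- tape_roll: bystander: masking tape roll lying flat, 96 mm across, 25 mm high; origin at the centre of its underside
- spring_clip: bystander: dark spring clip, about 65 x 32 mm, 32 mm high; origin at the centre of its underside
- staple_box: bystander: cardboard box of staples, 90 x 60 x 40 mm high; origin at the centre of its underside
- screwdriver: bystander: screwdriver lying flat, 180 mm long; origin under its middle
- lid (a joint): lid of the case, hinged along its far edge; 0 = shut, about 0.2 rad = ajar with the latch fully up. Linked to the latch, which moves it.

How it is judged:
By the outcome, as a careful person would: the job done as asked, in the order asked, and still so for the second after the job is handed in, with the robot touching nothing.
It also fails if it takes over 40 s, if anything falls off the work surface, if the arm or the gripper's body presses on something with over 40 N, if the wrist force passes 120 N, or if a joint passes its speed limit or range.

## Working session

There is one attempt and no reset: what is moved stays moved. The work goes in short steps, Python scripts to look and compute and a tool call to move; the robot and the scene stay as the last step left them, time stands still between calls to the robot, and variables do not carry over. Pictures are saved under pics/ and viewed, and the job is handed in when it is done.

Besides the shell and the picture viewer there is one more tool, called after "Emit:" in YAML: its name, and indented under it one key for each argument. step_arm: Moves the arm, as the interface text tells. Its arguments: {"type":"object","properties":{"motion":{"type":"array"}},"required":["motion"]}

```bash
ls; mkdir -p pics; python3 - <<'E'
from rig import bot
import cv2,numpy as np
print(bot.grip_point_offset); s=bot.read_state(); print(s)
for n in ["scene","top","wrist"]:
    c=bot.capture(n); cv2.imwrite(f"pics/{n}0.png",c["frame"][:,:,::-1]); np.savez(f"{n}0.npz",**c); print(n,c["fx"],c["cam_to_world"].round(3))
E
```

```text
pics
0.1635
{'time_s': 0.0, 'joint_positions': array([ 6.70641116e+01,  3.02775905e+01,  8.21555783e+01, -1.61352146e-03,
        6.76891927e+01, -1.02273741e+01]), 'qvel': array([-0.08640763, -0.03424765,  0.03010883, -0.02299262, -0.09260692,
        0.04917224]), 'tau': array([ 1.63296063e-04, -4.40041745e+01, -1.76589113e+01,  6.32616598e-02,
        5.81828132e-02, -1.38435521e-04]), 'position': array([0.13733438, 0.60937434, 0.40379045]), 'tcp_rot': array([[-8.08255498e-04, -9.75504079e-01,  2.19979861e-01],
       [-1.97692416e-03,  2.19981062e-01,  9.75502140e-01],
       [-9.99997719e-01,  3.53571466e-04, -2.10629848e-03]]), 'force': array([-0.73555709, -0.17749166,  0.36932888]), 'moment': array([ 0.0129783 , -0.02536256, -0.03114641]), 'opening': 1.0013855271654784}
scene 428.74146229790244 [[-0.583  0.684 -0.438  0.94 ]
 [ 0.812  0.48  -0.332  0.312]
 [-0.017 -0.55  -0.835  0.833]
 [ 0.     0.     0.     1.   ]]
top 464.7886620711628 [[ 0.04  -0.979  0.2    0.319]
 [-0.999 -0.04   0.004  0.003]
 [ 0.004 -0.2   -0.98   1.199]
 [ 0.     0.     0.     1.   ]]
wrist 319.61462570447384 [[ 0.219  0.939  0.264  0.064]
 [ 0.976 -0.211 -0.061  0.625]
 [-0.001  0.271 -0.963  0.384]
 [ 0.     0.     0.     1.   ]]
```

View pics/scene0.png

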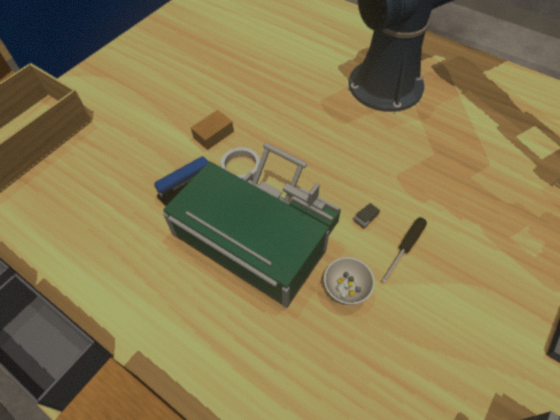

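View pics/top0.png

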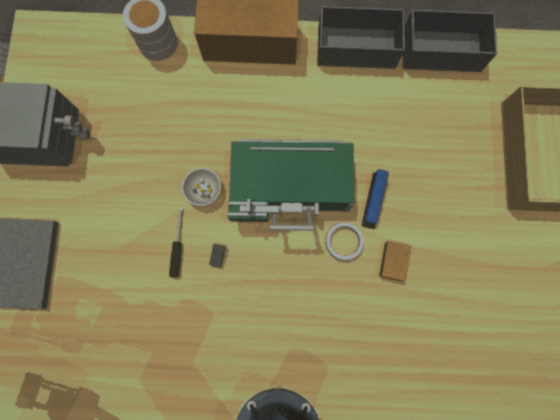

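```bash
python3 - <<'E'
import cv2
a=cv2.imread("pics/top0.png")[120:300,150:430]; cv2.imwrite("pics/topz.png",cv2.resize(a,None,fx=2.8,fy=2.8,interpolation=cv2.INTER_CUBIC))
a=cv2.imread("pics/scene0.png")[100:310,140:420]; cv2.imwrite("pics/scenez.png",cv2.resize(a,None,fx=2.8,fy=2.8,interpolation=cv2.INTER_CUBIC))
E
```

```text
(no output)
```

View pics/topz.png

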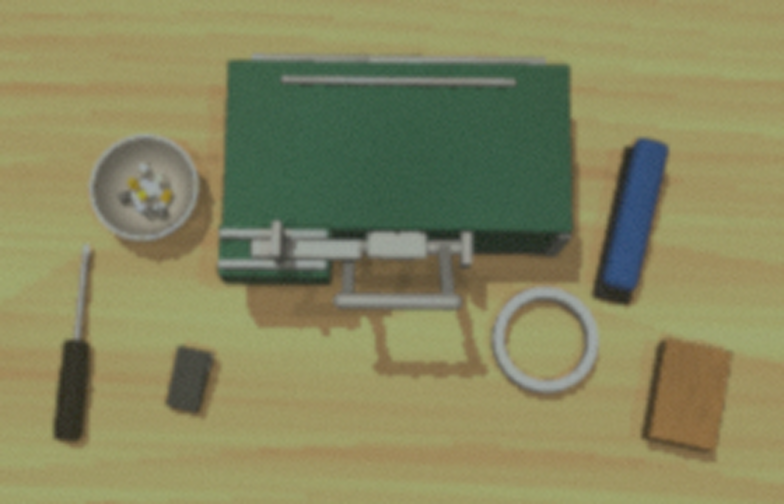

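View pics/scenez.png

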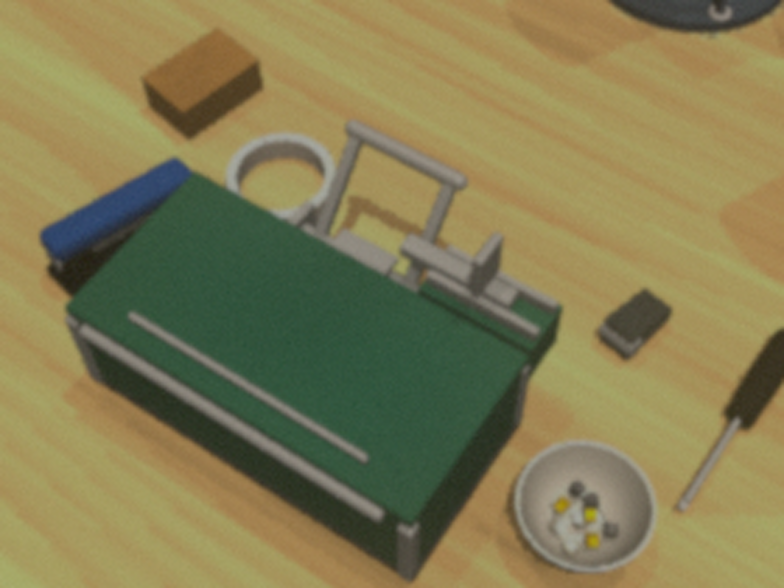

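```bash
cat > h.py <<'E'
import numpy as np
def ray(c,u,v,z):
    M=c["cam_to_world"]; d=M[:3,:3]@np.array([(u-c["cx"])/c["fx"],(v-c["cy"])/c["fy"],1]); o=M[:3,3]
    return o+d*(z-o[2])/d[2]
def dep(c,u,v):
    Z=c["range_z"][int(round(v)),int(round(u))]; M=c["cam_to_world"]
    return (M@np.array([(u-c["cx"])/c["fx"]*Z,(v-c["cy"])/c["fy"]*Z,Z,1]))[:3]
E
python3 - <<'E'
from h import *
t=np.load("top0.npz"); s=np.load("scene0.npz")
def T(n,u,v,z,c=t,o=(150,120)):
    u,v=u/2.8+o[0],v/2.8+o[1]; print(n,ray(c,u,v,z).round(4),dep(c,u,v).round(3))
T("lidBL",228,60,.107);T("lidBR",570,66,.107);T("lidFR",572,233,.107);T("lidFL",222,230,.107)
T("barL",337,302,.154);T("barR",459,302,.154)
T("fintop",277,222,.17);T("fintopfront",277,256,.17)
T("boltR",362,250,.128)
S=lambda n,u,v,z:T(n,u,v,z,s,(140,100))
S("lidBR",72,310,.107);S("lidFR",195,172,.107);S("lidFL",530,357,.107);S("lidBL",412,522,.107)
S("barR",352,127,.154);S("barL",462,182,.154)
S("fintopback",477,262,.17);S("fintopfront",498,236,.17)
E
```

```text
lidBL [0.6911 0.1415 0.107 ] [0.727 0.155 0.002]
lidBR [ 0.6979 -0.1593  0.107 ] [ 0.734 -0.175  0.002]
lidFR [ 0.548  -0.1624  0.107 ] [ 0.57  -0.178  0.001]
lidFL [0.5385 0.1372 0.107 ] [0.535 0.135 0.125]
barL [0.4734 0.0346 0.154 ] [0.473 0.034 0.159]
barR [ 0.4774 -0.0642  0.154 ] [ 0.477 -0.064  0.157]
fintop [0.5342 0.0855 0.17  ] [0.535 0.086 0.168]
fintopfront [0.5064 0.0839 0.17  ] [0.507 0.084 0.169]
boltR [0.522  0.0164 0.128 ] [0.529 0.017 0.093]
lidBR [ 0.6996 -0.1505  0.107 ] [ 0.699 -0.151  0.106]
lidFR [ 0.5516 -0.1608  0.107 ] [ 0.493 -0.232 -0.002]
lidFL [0.5437 0.1395 0.107 ] [0.54  0.138 0.101]
lidBL [0.6915 0.1423 0.107 ] [0.691 0.142 0.106]
barR [ 0.4768 -0.062   0.154 ] [ 0.482 -0.057  0.162]
barL [0.4735 0.034  0.154 ] [0.477 0.036 0.16 ]
fintopback [0.5357 0.0866 0.17  ] [0.535 0.086 0.169]
fintopfront [0.5095 0.0865 0.17  ] [0.51  0.087 0.171]
```

Emit:
step_arm:
  motion:
    - [[0,0,1,12,-18,0,60],[0,0,2,30,-44,0,30],[0,0,3,48,-70,0,0],[0,0,5,66,-96,0,0],[0,0,6,84,-122,0,0],[0,0,8,102,-148,0,0],[0,0,9,120,-174,0,0],[0,0,10,138,-200,0,0],[0,0,11,156,-226,0,0],[0,0,12,174,-252,0,0],[0,0,13,192,-278,0,0],[0,0,14.1,210,-304,0,0]]

```text
time_s: 1.15
position: [0.348, 0.3043, 0.4047]
tcp_rot: [[-0.0, -1.0, -0.025], [-0.0, -0.025, 1.0], [-1.0, 0.0, -0.0]]
force: [1.0, 0.4, 0.2]
opening: 0.173
```

Emit:
step_arm:
  motion:
    - [[0,0,0,17,-25,0,0],[0,0,0,35,-50,0,0],[0,0,0,52,-75,0,0],[0,0,0,69,-100,0,0],[0,0,0,87,-125,0,0],[0,0,0,104,-150,0,0],[0,0,0,121,-175,0,0],[0,0,0,138,-200,0,0],[0,0,0,155,-225,0,0],[0,0,0,168,-245,0,0],[0,0,0,173,-252,0,0],[0,0,0,173,-252,0,0]]

```text
time_s: 2.15
position: [0.5215, 0.0521, 0.4045]
tcp_rot: [[0.001, -1.0, -0.021], [-0.0, -0.021, 1.0], [-1.0, -0.001, -0.0]]
force: [-0.8, 0.2, -0.4]
opening: 0.001
```

```bash
python3 - <<'E'
from rig import bot
import cv2,numpy as np
s=bot.read_state(); print(s["time_s"],s["position"],s["force"],s["opening"])
for n in ["scene","wrist"]:
    c=bot.capture(n); cv2.imwrite(f"pics/{n}1.png",c["frame"][:,:,::-1]); np.savez(f"{n}1.npz",**c)
E
```

```text
2.15 [0.52151852 0.05213483 0.40452863] [-0.81262324  0.18134456 -0.44626872] 0.0012431495281190962
```

View pics/wrist1.png

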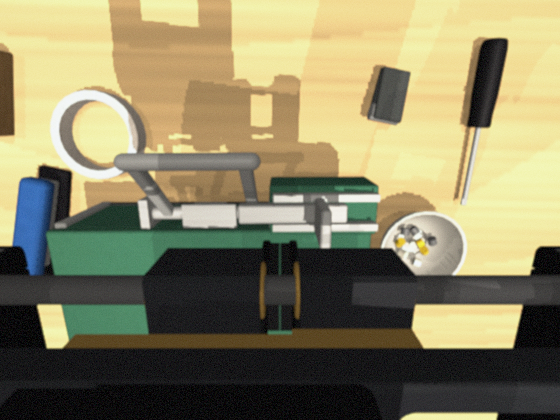

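View pics/scene1.png

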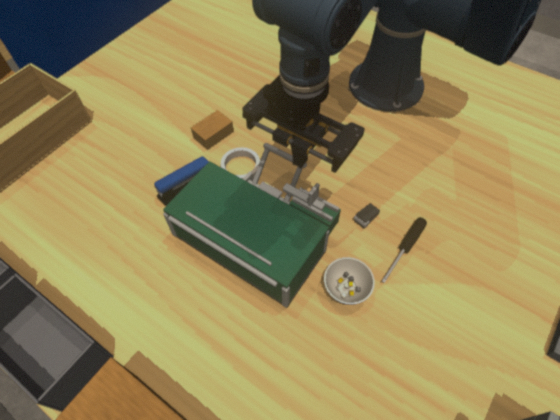

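Emit:
step_arm:
  motion:
    - [[0,0,0,0,0,-20,0],[0,0,0,0,0,-45,0],[0,0,0,0,0,-65,0],[0,0,0,0,0,-78,0],[0,0,0,0,0,-82,0],[0,0,0,0,0,-82,0]]

```text
time_s: 2.75
position: [0.5193, 0.055, 0.3218]
tcp_rot: [[-0.004, -1.0, -0.026], [0.001, -0.026, 1.0], [-1.0, 0.004, 0.001]]
force: [0.0, 0.2, -0.4]
opening: 0.004
```

```bash
python3 - <<'E'
from rig import bot
import cv2,numpy as np
s=bot.read_state(); print(s["time_s"],s["position"],s["force"],s["opening"])
for n in ["scene"]:
    c=bot.capture(n); a=c["frame"][100:310,140:420,::-1];cv2.imwrite(f"pics/{n}2.png",cv2.resize(a,None,fx=2.8,fy=2.8,interpolation=cv2.INTER_CUBIC))
E
```

```text
2.75 [0.51926164 0.05503104 0.32184792] [ 0.03204001  0.17859892 -0.35620757] 0.00413921073014272
```

View pics/scene2.png

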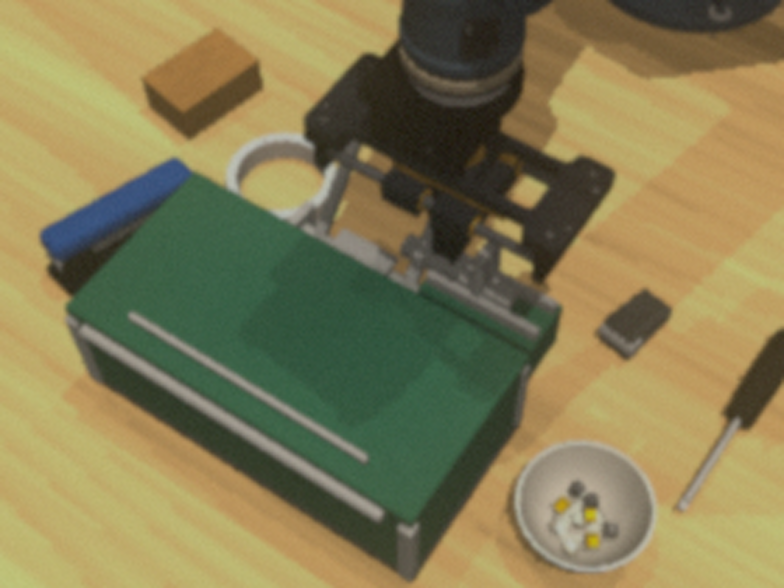

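Emit:
step_arm:
  motion:
    - [[0,0,0,0,5,0,0],[0,0,0,0,10,0,0],[0,0,0,0,14,0,0],[0,0,0,0,18,0,0],[0,0,0,-1,23,0,0],[0,0,0,-1,28,0,0],[0,0,0,-1,33,0,0],[0,0,0,-1,38,0,0],[0,0,0,-1,41,0,0],[0,0,0,-1,42,0,0]]

```text
time_s: 3.63
position: [0.5196, 0.0962, 0.3229]
tcp_rot: [[0.001, -1.0, -0.025], [-0.0, -0.025, 1.0], [-1.0, -0.001, -0.0]]
force: [1.0, -1.0, 2.8]
opening: 0.009
```

```bash
cat > look.py <<'E'
import sys
from rig import bot
import cv2,numpy as np
s=bot.read_state(); print(s["time_s"],s["position"],s["force"],s["opening"])
k=sys.argv[1]
for n,r in [("scene",(100,310,140,420)),("top",(120,300,150,430))]:
    c=bot.capture(n); np.savez(f"{n}{k}.npz",**c); a=c["frame"][r[0]:r[1],r[2]:r[3],::-1];cv2.imwrite(f"pics/{n}{k}.png",cv2.resize(a,None,fx=2.8,fy=2.8,interpolation=cv2.INTER_CUBIC))
E
python3 look.py 3
```

```text
3.6333 [0.51957401 0.09618922 0.32290701] [ 1.03961333 -1.0048512   2.8105127 ] 0.009225874158704047
```

View pics/scene3.png

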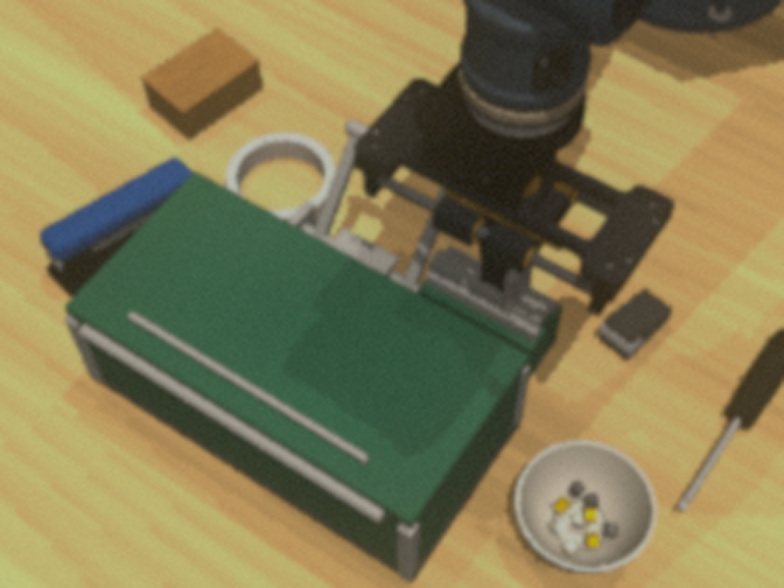

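Emit:
step_arm:
  motion:
    - [[0,0,0,0,2,0,0],[0,0,0,0,4,0,0],[0,0,0,0,5,0,0],[0,0,0,0,6,0,0]]

```text
time_s: 4.07
position: [0.5192, 0.1017, 0.3226]
tcp_rot: [[-0.001, -1.0, -0.024], [-0.0, -0.024, 1.0], [-1.0, 0.001, -0.0]]
force: [0.6, -2.6, 1.6]
opening: 0.006
```

Emit:
step_arm:
  motion:
    - [[0,0,0,0,1,0,0],[0,0,0,0,2,0,0],[0,0,0,0,2,0,0]]

```text
time_s: 4.32
position: [0.5193, 0.1035, 0.3226]
tcp_rot: [[-0.001, -1.0, -0.025], [-0.001, -0.025, 1.0], [-1.0, 0.001, -0.001]]
force: [0.3, -3.9, 1.2]
opening: 0.001
```

Emit:
step_arm:
  motion:
    - [[0,0,0,0,1,0,0],[0,0,0,0,2,0,0],[0,0,0,0,2,0,0]]

```text
time_s: 4.57
position: [0.5193, 0.1043, 0.3225]
tcp_rot: [[-0.001, -1.0, -0.026], [-0.004, -0.026, 1.0], [-1.0, 0.001, -0.004]]
force: [-0.3, -10.5, 0.8]
opening: 0.001
```

Emit:
step_arm:
  motion:
    - [[0,0,0,0,-5,0,0],[0,0,0,0,-12,0,0],[0,0,0,0,-15,5,0],[0,0,0,-10,-20,30,0],[0,0,0,-30,-30,60,0],[0,0,0,-50,-50,82,0],[0,0,0,-72,-75,84,0],[0,0,0,-95,-100,84,0],[0,0,0,-108,-117,84,0],[0,0,0,-108,-117,84,0]]

```text
time_s: 5.4
position: [0.4089, -0.0127, 0.4071]
tcp_rot: [[-0.002, -1.0, -0.021], [0.0, -0.021, 1.0], [-1.0, 0.002, 0.0]]
force: [-0.5, -0.5, 0.2]
opening: 0.006
```

```bash
python3 look.py 4
```

```text
5.4 [ 0.40889005 -0.01265798  0.40705557] [-0.49830267 -0.5013662   0.16507098] 0.005589641677311267
```

View pics/scene4.png

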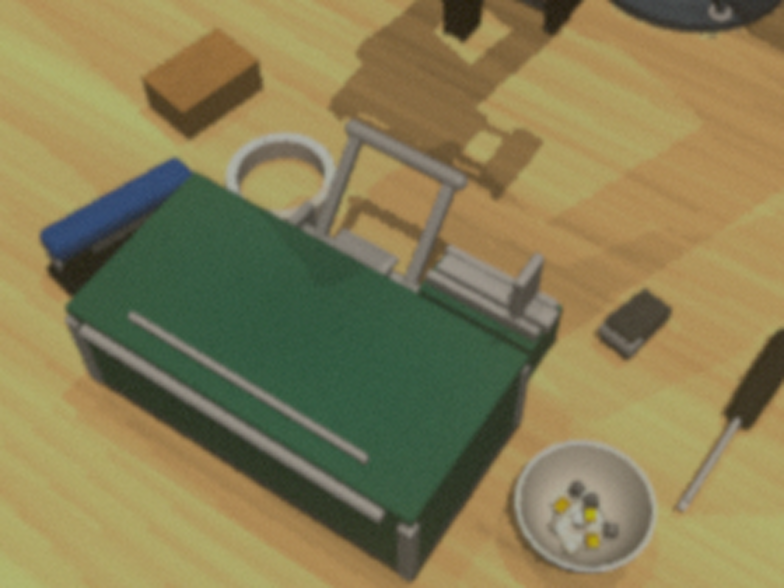

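View pics/top4.png

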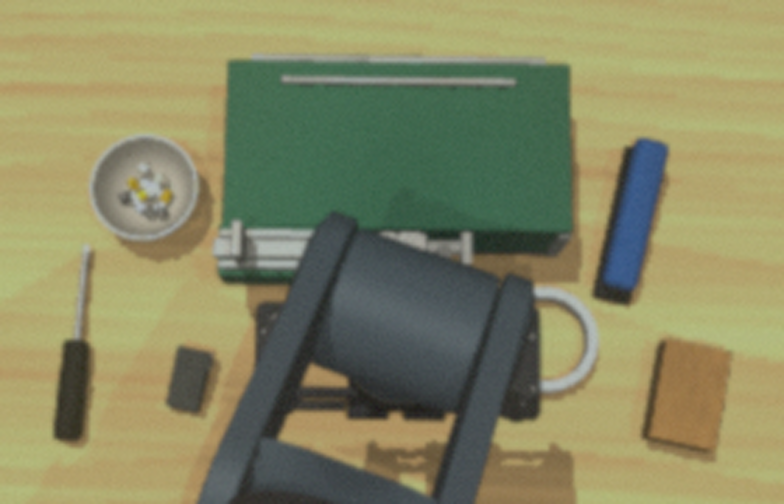

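Emit:
step_arm:
  motion:
    - [[0,0,0,0,0,-25,0],[0,0,0,0,0,-52,0],[0,0,0,0,0,-75,0],[0,0,0,8,0,-85,0],[0,0,0,20,0,-87,0],[0,0,0,32,0,-87,0],[0,0,0,42,0,-87,0],[0,0,0,48,1,-87,0],[0,0,0,54,1,-86,0],[0,0,0,60,1,-84,0],[0,0,0,66,1,-82,0],[0,0,0,70,1,-81,0]]

```text
time_s: 6.5
position: [0.4801, -0.0093, 0.3257]
tcp_rot: [[-0.006, -1.0, -0.025], [0.002, -0.025, 1.0], [-1.0, 0.006, 0.002]]
force: [-4.4, 0.4, 3.7]
opening: 0.004
```

```bash
python3 look.py 5
```

```text
6.5 [ 0.48013744 -0.00927014  0.32574027] [-4.38974053  0.41896695  3.66248332] 0.0038668522310174374
```

View pics/scene5.png

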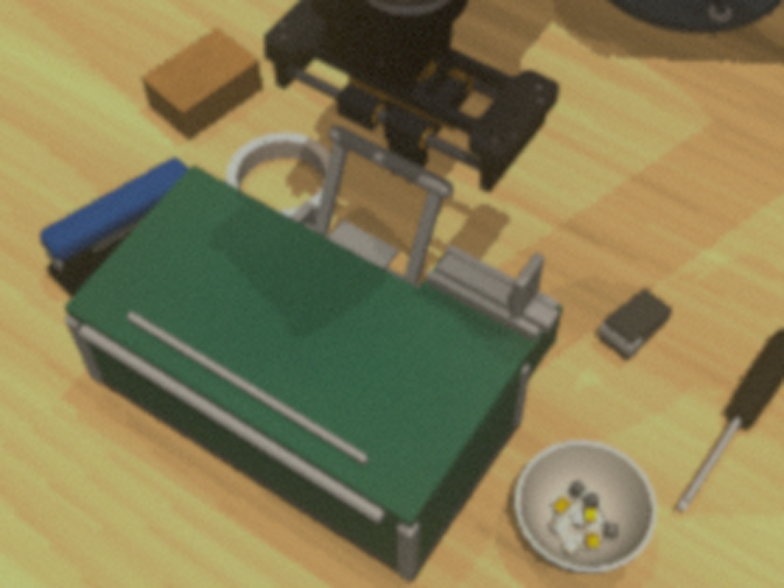

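Emit:
step_arm:
  motion:
    - [[0,0,0,5,0,1,0],[0,0,0,10,0,3,0],[0,0,0,15,0,5,0],[0,0,0,20,0,6,0],[0,0,0,25,1,7,0],[0,0,0,30,1,8,0],[0,0,0,34,1,8,0],[0,0,0,37,1,8,0],[0,0,0,37,1,8,0]]

```text
time_s: 7.35
position: [0.5196, -0.0095, 0.3339]
tcp_rot: [[0.002, -1.0, -0.024], [-0.0, -0.024, 1.0], [-1.0, -0.002, -0.0]]
force: [-0.1, -0.1, -0.7]
opening: 0.008
```

```bash
python3 look.py 6
```

```text
7.35 [ 0.51955975 -0.00952131  0.33390383] [-0.09089332 -0.07973174 -0.65448745] 0.00780261460903383
```

View pics/scene6.png

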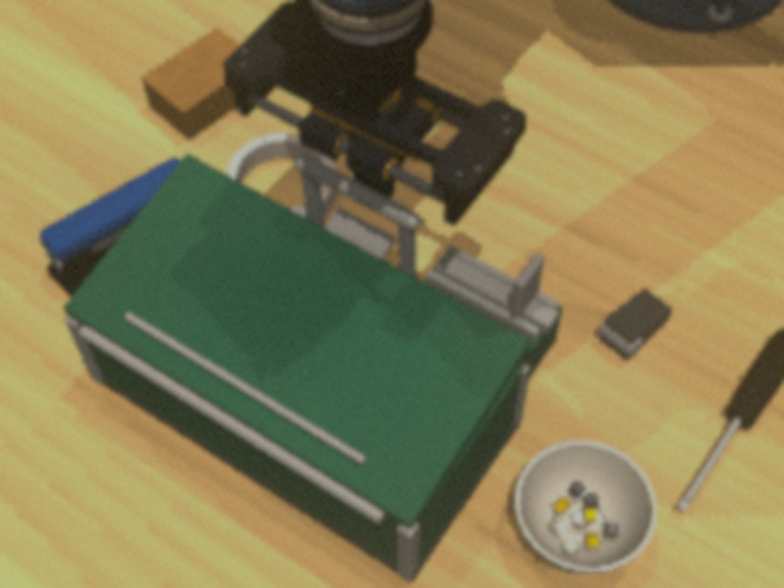

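```bash
python3 - <<'E'
from h import *
s=np.load("scene6.npz")
for u,v in [(302,157),(416,218),(390,207),(310,163)]:
    u,v=u/2.8+140,v/2.8+100; print(ray(s,u,v,.174).round(4),dep(s,u,v).round(4))
E
```

```text
[ 0.5333 -0.0635  0.174 ] [ 0.5382 -0.059   0.1819]
[0.5314 0.0337 0.174 ] [0.5346 0.0359 0.1792]
[0.5339 0.0136 0.174 ] [0.5393 0.0176 0.1828]
[ 0.5344 -0.0555  0.174 ] [ 0.5384 -0.0519  0.1804]
```

Emit:
step_arm:
  motion:
    - [[0,0,0,3,0,0,0],[0,0,0,5,0,0,0],[0,0,0,7,0,0,0],[0,0,0,7,0,0,0]]

```text
time_s: 7.78
position: [0.5257, -0.0093, 0.3337]
tcp_rot: [[0.0, -1.0, -0.024], [0.0, -0.024, 1.0], [-1.0, -0.0, 0.0]]
force: [-1.5, 1.4, 0.3]
opening: 0.005
```

Emit:
step_arm:
  motion:
    - [[0,0,0,-5,0,0,0],[0,0,0,-20,0,0,0],[0,0,0,-40,0,0,0],[0,0,0,-65,0,15,0],[0,0,0,-90,0,40,0],[0,0,0,-110,0,65,0],[0,0,0,-125,-10,85,0],[0,0,0,-125,-40,100,0],[0,0,0,-125,-75,100,0],[0,0,0,-125,-110,100,0],[0,0,0,-125,-130,100,0],[0,0,0,-125,-130,100,0]]

```text
time_s: 8.78
position: [0.4011, -0.1429, 0.4344]
tcp_rot: [[0.004, -1.0, -0.02], [-0.004, -0.02, 1.0], [-1.0, -0.004, -0.004]]
force: [-0.3, 0.2, -0.3]
opening: 0.007
```

```bash
python3 look.py 7
```

```text
8.7833 [ 0.40109663 -0.14294429  0.43443049] [-0.31367758  0.24176333 -0.3354671 ] 0.007311236164673703
```

View pics/scene7.png

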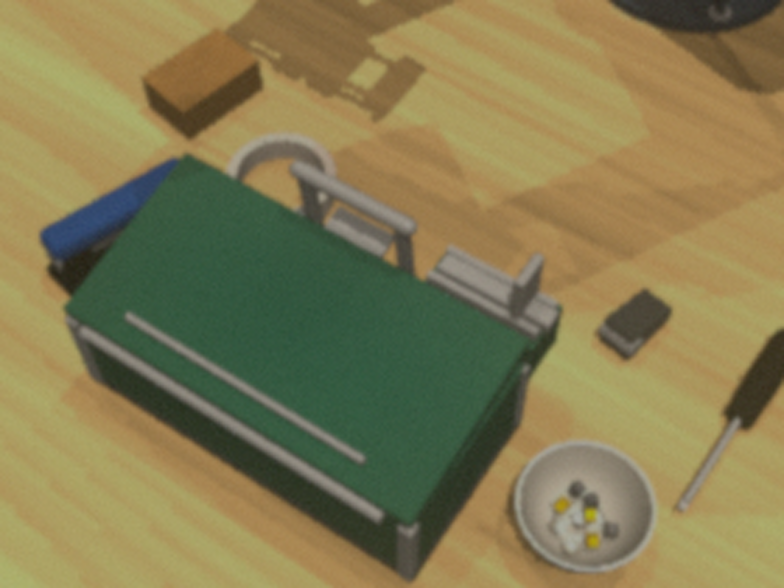

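View pics/top7.png

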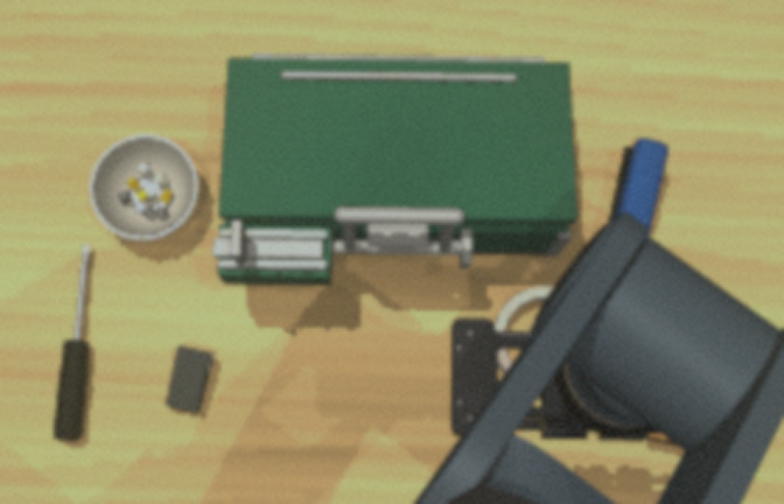

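```bash
python3 - <<'E'
from h import *
t=np.load("top7.npz");s=np.load("scene7.npz")
def T(n,u,v,z,c,o):
    u,v=u/2.8+o[0],v/2.8+o[1]; print(n,ray(c,u,v,z).round(4),dep(c,u,v).round(4))
for u in (345,375,400,430,455):T("bar",u,215,.175,t,(150,120))
T("barS",302,174,.175,s,(140,100));T("barS",400,222,.175,s,(140,100))
for u in (260,300,520,550): T("lid",u,205,.14,t,(150,120)); T("lidback",u,70,.107,t,(150,120))
for v in (224,252): T("fin",236.5,v,.17,t,(150,120))
E
```

```text
bar [0.5412 0.0307 0.175 ] [0.5401 0.0306 0.1797]
bar [0.5421 0.0066 0.175 ] [0.5413 0.0066 0.179 ]
bar [ 0.543  -0.0135  0.175 ] [ 0.5417 -0.0134  0.1807]
bar [ 0.5439 -0.0377  0.175 ] [ 0.5423 -0.0374  0.1823]
bar [ 0.5447 -0.0578  0.175 ] [ 0.5436 -0.0575  0.1801]
barS [ 0.5462 -0.0535  0.175 ] [ 0.5481 -0.0517  0.1782]
barS [0.541  0.0271 0.175 ] [0.5454 0.0302 0.1822]
lid [0.5544 0.1028 0.14  ] [0.5561 0.1035 0.1323]
lidback [0.6831 0.1129 0.107 ] [0.6818 0.1125 0.1108]
lid [0.5558 0.0695 0.14  ] [0.5577 0.0701 0.1313]
lidback [0.6845 0.0778 0.107 ] [0.6828 0.0774 0.1121]
lid [ 0.5632 -0.1138  0.14  ] [ 0.5649 -0.1146  0.1326]
lidback [ 0.6924 -0.1154  0.107 ] [ 0.6915 -0.1151  0.1095]
lid [ 0.5642 -0.1388  0.14  ] [ 0.5662 -0.14    0.1314]
lidback [ 0.6935 -0.1417  0.107 ] [ 0.6932 -0.1416  0.1078]
fin [0.5313 0.118  0.17  ] [0.5307 0.1177 0.1726]
fin [0.5083 0.1166 0.17  ] [0.5088 0.1169 0.1673]
```

```bash
python3 -c "
from rig import bot
print(bot.hand_in())"
```

```text
the job is handed in; nothing more can be done
None
```

I unlatched the case in the order asked and handed the job in at about 8.8 s.

- **Tab:** I pushed it outwards with closed fingers until it stopped moving, with about 10 N on the wrist at the stop. The pictures put its travel at about 33 mm against the 35 mm stop. That gap is within my measuring error of about 2 mm.
- **Latch:** I then pushed the U-shaped handle up from the front, with readings of at most about 6 N. It passed upright by about 0.1 rad, to roughly 0.8 rad, short of its 0.87 rad end stop.
- **Last checks:** With the arm withdrawn, the handle stayed up and the lid was about 0.18 rad ajar. The bystanders looked unmoved. The gripper partly hid the tape roll and the stapler in the last top view, but both looked in place in the scene view. No check failed.

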